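# Snug up the tapered port plug and open the manifold valve

### The job

Put the aluminium gas manifold back in service: screw its brass hexagonal taper plug in clockwise until it goes snug - feel for the resistance jumping up well above the run-in drag, and do not force it beyond that. Only then swing the blue quarter-turn valve handle fully open, in line with the block, and let everything go, leaving the things standing around undisturbed.

Things in the scene. Friction and masses are not known exactly. Their poses are not given: they have to be found in the camera images.
- manifold: aluminium block bolted to the bench, 66 mm (its x) by 190 mm (y), top face 45 mm above the bench, on two steel feet 104 mm long along x (13 mm high with bolts, at y = -75 and +75 mm). Origin on the bench under its centre, z up. Plug port at x = 0, y = +55 mm; valve at x = 0, y = -60 mm. Brass hose barbs stick out 26 mm at both ends, 28 mm up.
- plug_grip (a point): centre of the plug's brass hexagonal head: 32 mm across flats, 37 across corners, 24 mm tall (12 above and below this point, plus a 2 mm crown), about 74 mm above the bench. y is normal to one pair of flats (others at 60 and 120 degrees), z up; x and y turn with the plug. Below it is a round boss 26 mm across, 31 at its foot: fingertips may reach 18 mm below this point.
- port (a point): mouth of the plug's port, on the plug's upright axis, 59 mm above the bench; fixed to the block. The plug screws in clockwise seen from above, 1.8 mm a turn. It starts 0.9 to 2.1 rad short of where the taper bites; that spot differs every time and cannot be seen. Drag before it: 0.06 N m.
- taper_seat (a point): tapered seat in the port, on the plug's axis 45 mm above the bench, fixed to the block. When the taper bites, the moment needed to turn jumps to about 0.4 N m and climbs 0.07 per further 0.1 rad; read at a standstill after a turn it is 0.1 to 0.2 less. Snug is 0.45 to 0.85 N m while turning (0.06 to 0.65 rad past the bite); beyond 0.95 N m (0.8 rad) the thread is ruined. The plug stays put.
- valve (a joint): angle of the blue valve handle about the upright pin at point valve_hinge: 0 = closed, pointing along the block's -x (across the block); grows counter-clockwise seen from above to 1.571 = open, pointing along the block's -y, where it meets a stop. Friction 0.08 N m; it stays where it is left.
- valve_hinge (a point): pivot of the valve handle, 65 mm above the bench, at x = 0, y = -60 mm of the block; fixed to the block
- valve_tip (a point): point on the blue handle 60 mm from the pivot, half-way up. The blue grip runs from 24 to 76 mm from the pivot, is 14 mm wide and 9 mm thick (z = 60.5 to 69.5 mm above the bench); free air below it outside the block, block top 45 mm.
- bottle_dark: bystander: small clear bottle with black cap and blue label, 51 mm across, 106 mm tall; origin at the centre of its underside; leave it alone
- beaker: bystander: clear beaker, 54 mm across, 68 mm tall; origin at the centre of its underside; leave it alone
- tally_counter: bystander: grey hand counter with a red lever, 60x94x50 mm; origin at the centre of its underside; leave it alone
- marker_blue: bystander: white marker with blue cap lying down, 138 mm long; origin at the centre of its underside; leave it alone

How it is judged:
By the outcome, as a careful person would: the job done as asked, in the order asked, and still so for the second after the job is handed in, with the robot touching nothing.
It also fails if it takes over 58 s, if anything falls off the work surface, if the arm or the gripper's body presses on something with over 40 N, if the wrist force passes 120 N, or if a joint passes its speed limit or range.

### The arm

A 7-joint arm with a two-finger parallel gripper is mounted at the origin on a cart in front of the work surface, level with it; the furniture and walls round the work are solid. World frame = base frame: x ahead of the robot, y to its left, z up, the work surface at z = 0. Lengths are in m, angles in rad, forces in N, time in s.
With the tool pointing down it reaches from about 0.4 to 0.875 m from the base axis. Payload 19.3 kg.
Tool frame: the origin (TCP) lies on the mounting face of the last link; the fingertips stand 173 mm ahead of it and the grasp point (between the pads) lies 155 mm ahead of it (bot.grip_depth is the distance from the TCP to the grasp point, in m); z points along the fingers, y is the direction in which the jaws open and shut (so a half turn about z gives the same grasp; the last joint's range is limited). The gripper opens to 85 mm and grips with 20 to 120 N. Pads are 22 mm wide; open, the fingers measure 114 mm over their backs; the gripper's body (76 mm by 85 mm) begins 54 mm behind the grasp point. The pads swing forward as they close: fully open they stand 13 mm farther back than shut.
Start: joints at [-1.229, 0.521, -0.036, 1.599, 0.021, 1.021, -0.113], TCP at [0.25, 0.573, 0.405] pointing down, gripper open.
Joint ranges: [-2.91, 2.91], [-0.3, 2.13], [-1.5, 1.42], [0.17, 2.43], [-1.26, 4.41], [0.16, 1.93], [-2.52, 2.52]. Speed limits (rad/s): [1.89, 1.89, 2.39, 2.39, 3.01, 3.01, 3.01].

### API

Orientations are given as [roll, pitch, yaw] about the fixed x, y, z axes, in that order (R = Rz(yaw) Ry(pitch) Rx(roll)).
In Python, from workcell import bot, viewer gives the robot as it stands.
- The arm moves only by the tool carry_out, never from a script. Its argument "rows" is one flat list of numbers, 7 for each row, row after row: the shift along the tool's x, y, z in m, then the turn, a rotation vector about the tool's x, y, z in degrees, then the closure, from 0 (fully open) to 1 (shut). In form: [tx, ty, tz, rx, ry, rz, gripper, tx, ty, tz, rx, ry, rz, gripper, ...]. A call has 1 to 8 rows; each row shifts and turns the commanded pose from where the row before left it, along the tool's axes as they then stand; what a row does not reach is not made up. A row lasts 1/8 s, in which the tool goes at most 62.5 mm and 10.7 degrees, less where a joint would pass 70% of its speed; a pose out of reach is approached as far as the arm can. A call with a gripper value outside its range is refused whole. The fingers move at their own pace and stop on an object; "squeeze" is the grip in N (left out, the last holds). Time passes only in rows, so rows that do not move let the fingers close. It gives the time, the measured TCP pose, the force and the opening at its end, in the units of the state.
- bot.observe(): the state, without advancing time (a new reading comes with each control period).
- viewer.grab_frame(name): name is "side" or "top"; returns the picture (420x560x3 uint8, red, green, blue); there is no depth.
- viewer.camera_info(name): a dict with "intrinsics" (3x3 intrinsics, pixels), "camera_from_world" (4x4, takes a point from world to camera coordinates). Camera axes: x right, y up, looking along -z (the intrinsics and any distortion apply to the point x, -y, -z); pixel columns grow to the right and rows downward; lengths in m; the calibration is good to about 2 mm. A picture is of the moment at which its call begins. camera_info takes no time and is no camera call.
- bot.job_done(): hands the job in, once; it reports no verdict.
The state is a dict: "clock": time; "qpos": joint angles; "qd": joint speeds; "joint_efforts": joint torques, N m; "position": TCP position; "tool_rot": TCP orientation; "force": force on the tool from outside, world axes, zero at the start; "moment": the same for the moment, N m; "grip_width": finger opening in m.
Only numpy, scipy, OpenCV 4.12 (cv2) and the standard library are available. Lean on these libraries where they do the work, as an engineer would, in place of code of your own. Each camera call takes 0.05 s, during which the arm holds its last target.

## Working session

There is one attempt and no reset: what is moved stays moved. The work goes in short steps, Python scripts to look and compute and a tool call to move; the robot and the scene stay as the last step left them, time stands still between calls to the robot, and variables do not carry over. Pictures are saved under pics/ and viewed, and the job is handed in when it is done.

Besides the shell and the picture viewer there is one more tool, called after "Emit:" as name(argument=value, ...), one argument or row to a line, values as JSON. carry_out: Moves the arm, as the interface text tells. Its arguments: {"type":"object","properties":{"rows":{"type":"array","items":{"type":"number"}},"squeeze":{"type":"number"}},"required":["rows"]}

```bash
ls; mkdir -p pics
python3 - <<'E'
from workcell import bot, viewer
import cv2, numpy as np
s=bot.observe()
for k,v in s.items(): print(k,np.round(v,4).tolist())
print(bot.grip_depth)
for n in ("side","top"):
    im=viewer.grab_frame(n); cv2.imwrite(f"pics/{n}0.png",im[:,:,::-1])
    c=viewer.camera_info(n); print(n,np.round(c["intrinsics"],2).tolist(),np.round(c["camera_from_world"],4).tolist(),[k for k in c])
E
```

```text
pics
clock 0.0
qpos [-1.2292, 0.5221, -0.0363, 1.6, 0.0212, 1.0211, -0.1128]
qd [-0.0014, 0.0005, -0.0014, -0.0001, -0.001, 0.0029, 0.0007]
joint_efforts [0.0018, -92.7112, 1.9809, -36.9923, 0.0179, 0.0083, 0.0001]
position [0.2501, 0.5726, 0.4041]
tool_rot [-3.1404, 0.0001, 2.7297]
force [0.5297, 1.3219, 0.6208]
moment [-0.0136, 0.0411, -0.0109]
grip_width 0.0854
0.1547
side [[443.12, 0.0, 280.81], [0.0, 443.12, 203.4], [0.0, 0.0, 1.0]] [[0.8777, -0.4786, -0.026, -0.5707], [0.2302, 0.3733, 0.8987, -0.154], [-0.4204, -0.7947, 0.4378, -1.0648], [0.0, 0.0, 0.0, 1.0]] ['intrinsics', 'camera_from_world']
top [[481.31, 0.0, 274.54], [0.0, 481.31, 208.5], [0.0, 0.0, 1.0]] [[-0.0282, -0.9996, -0.0049, -0.0848], [0.9956, -0.0285, 0.0891, -0.5844], [-0.0892, -0.0024, 0.996, -1.4259], [0.0, 0.0, 0.0, 1.0]] ['intrinsics', 'camera_from_world']
```

View pics/side0.png

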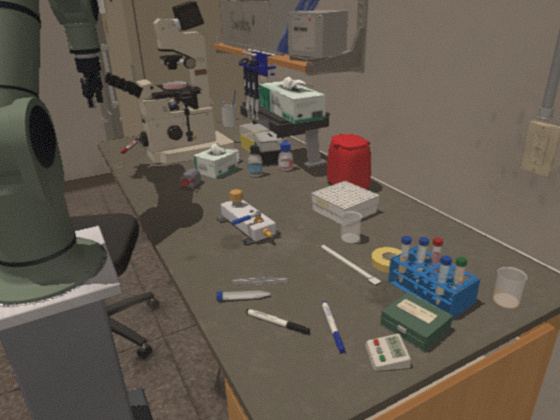

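View pics/top0.png

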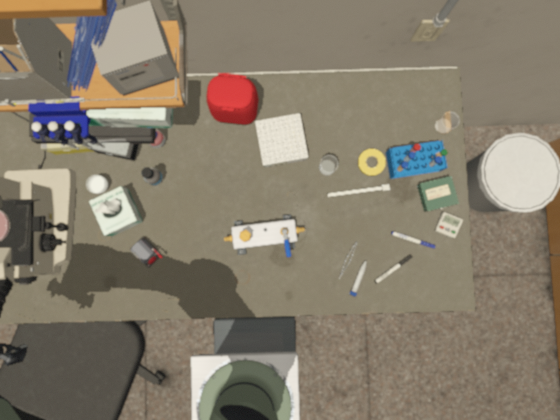

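```bash
cat > h.py <<'E'
import numpy as np, cv2
from workcell import bot, viewer
def cam(n):
    c=viewer.camera_info(n); return np.array(c["intrinsics"]),np.array(c["camera_from_world"])
def proj(n,P):
    K,T=cam(n); P=np.atleast_2d(P); q=(T[:3,:3]@P.T).T+T[:3,3]
    q=q*[1,-1,-1]; u=(K@q.T).T; return u[:,:2]/u[:,2:]
def ray(n,uv):
    K,T=cam(n); d=np.linalg.solve(K,[uv[0],uv[1],1.0])*[1,-1,-1]
    R=T[:3,:3]; return -R.T@T[:3,3], R.T@d
def onz(n,uv,z):
    o,d=ray(n,uv); return o+d*(z-o[2])/d[2]
E
python3 - <<'E'
import cv2
t=cv2.imread("pics/top0.png"); s=cv2.imread("pics/side0.png")
a=cv2.resize(t[205:270,215:315],None,fx=8,fy=8,interpolation=cv2.INTER_CUBIC); cv2.imwrite("pics/topz.png",a)
a=cv2.resize(s[180:250,205:290],None,fx=8,fy=8,interpolation=cv2.INTER_CUBIC); cv2.imwrite("pics/sidez.png",a)
E
```

```text
(no output)
```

View pics/topz.png

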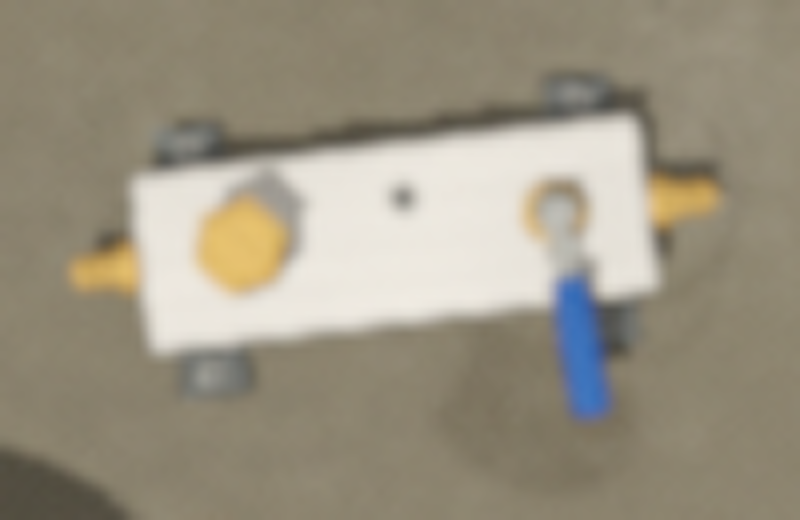

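View pics/sidez.png

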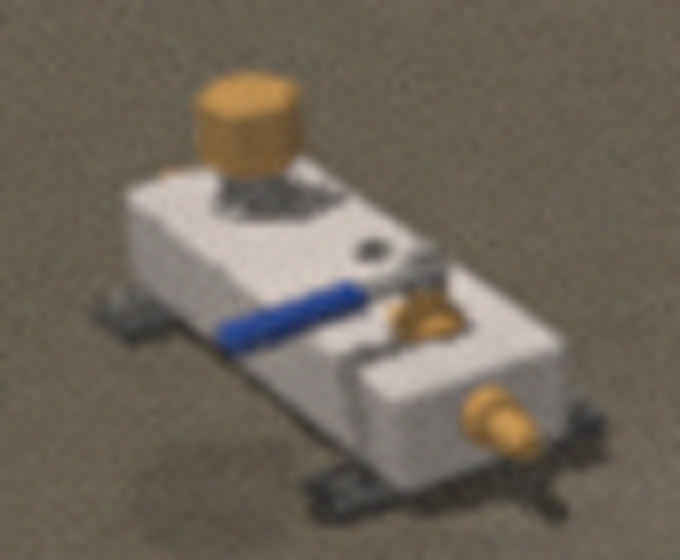

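```bash
cat > m.py <<'E'
from h import *
t=cv2.imread("pics/top0.png"); s=cv2.imread("pics/side0.png")
hsv=cv2.cvtColor(t,cv2.COLOR_BGR2HSV)
roi=np.zeros(t.shape[:2],np.uint8); roi[205:270,215:315]=255
def big(m):
    m=cv2.bitwise_and(m,roi); n,l,st,c=cv2.connectedComponentsWithStats(m)
    o=sorted(range(1,n),key=lambda i:-st[i,4]); return [(st[i].tolist(),c[i].round(2).tolist(),(l==i).astype(np.uint8)) for i in o[:4]]
W=cv2.inRange(hsv,(0,0,165),(180,50,255)); B=cv2.inRange(hsv,(14,90,120),(30,255,255)); U=cv2.inRange(hsv,(100,120,60),(130,255,255))
for nm,m in (("white",W),("brass",B),("blue",U)):
    for a in big(m): print(nm,a[0],a[1])
w=big(W)[0][2]; cs,_=cv2.findContours(w,cv2.RETR_EXTERNAL,cv2.CHAIN_APPROX_NONE); c=max(cs,key=cv2.contourArea)
r=cv2.minAreaRect(c); print("rect",r)
bx=cv2.boxPoints(r); P=np.array([onz("top",p,0.045) for p in bx]); print(P.round(4)); print("centre",P.mean(0).round(4),[np.linalg.norm(P[i]-P[(i+1)%4]).round(4) for i in range(4)])
for i in range(2):
    e=P[(i+1)%4]-P[i]; print("edge yaw",np.degrees(np.arctan2(e[1],e[0])))
br=big(B)
print("plug top",onz("top",br[0][1],0.087))
u=big(U)[0]; print("blue c",onz("top",u[1],0.0695), )
ys,xs=np.nonzero(u[2]); Q=np.array([onz("top",(x,y),0.0695) for x,y in zip(xs,ys)])[:,:2]
q=Q-Q.mean(0); _,S,V=np.linalg.svd(q); print("blue axis yaw",np.degrees(np.arctan2(V[0,1],V[0,0])), (q@V[0]).min(),(q@V[0]).max())
print("cam pos",ray("top",(0,0))[0],ray("side",(0,0))[0])
E
python3 m.py
```

```text
white [231, 220, 67, 30, 1293] [264.66, 233.94]
brass [240, 230, 11, 11, 89] [244.84, 235.16]
brass [296, 227, 9, 7, 46] [299.76, 229.3]
brass [224, 235, 8, 7, 46] [227.8, 238.35]
blue [285, 240, 6, 17, 67] [287.25, 248.13]
rect ((263.6923522949219, 234.0384979248047), (22.822391510009766, 65.11823272705078), 82.87498474121094)
[[ 0.5295  0.0324  0.045 ]
 [ 0.548  -0.16    0.045 ]
 [ 0.4807 -0.1663  0.045 ]
 [ 0.4623  0.0253  0.045 ]]
centre [ 0.5051 -0.0671  0.045 ] [np.float64(0.1933), np.float64(0.0676), np.float64(0.1925), np.float64(0.0676)]
edge yaw -84.4978789677243
edge yaw -174.71760643947445
plug top [ 0.50178902 -0.01394503  0.087     ]
blue c [ 0.46130403 -0.1350731   0.0695    ]
blue axis yaw -173.5444060314067 -0.023834664678080847 0.023218603065750347
cam pos [ 0.45226895 -0.10477397  1.47189812] [ 0.088638   -1.06186284  0.58970844]
```

```bash
cat > m2.py <<'E'
from m import *
print("-----")
hs=cv2.cvtColor(s,cv2.COLOR_BGR2HSV); Bs=cv2.inRange(hs,(8,90,80),(30,255,255)); roi[:]=0; roi[180:250,205:290]=255
L=big(Bs)
for a in L: print(a[0],a[1])
print("proj",proj("side",[[0.5018,-0.0139,0.074],[0.4999,-0.0123,0.074],[0.5018,-0.0139,0.088],[0.5018,-0.0139,0.062]]), proj("top",[[0.5018,-0.0139,0.087]]))
# triangulate head: top ray and side ray of centroid
o1,d1=ray("top",br[0][1]); o2,d2=ray("side",L[0][1]); 
A=np.stack([d1,-d2],1); k,res,_,_=np.linalg.lstsq(A,o2-o1,rcond=None); print(o1+k[0]*d1,o2+k[1]*d2)
# hex harmonic with saturation-weighted boundary, from several frames
acc=np.zeros((420,560,3))
N=4
for i in range(N): acc+=viewer.grab_frame("top")
acc/=N; np.save("acc.npy",acc)
c=np.array(br[0][1])
sat=acc[:,:,0]-acc[:,:,2]
print(sat[226:246,234:258].round().astype(int))
th=np.radians(np.arange(0,360,5)); rr=np.arange(2,10,0.1); R=[]
for a in th:
    mx=(c[0]+rr*np.cos(a)).astype(np.float32)[None]; my=(c[1]+rr*np.sin(a)).astype(np.float32)[None]
    v=cv2.remap(sat.astype(np.float32),mx,my,cv2.INTER_LINEAR)[0]; h=(sat[235,245]+25)/2
    R.append(rr[np.argmax(v<h)])
R=np.array(R); print(R.round(1).tolist())
for n in (1,2,3,6): 
    z=(R*np.exp(-1j*n*th)).mean()*2; print(n,abs(z),np.degrees(np.angle(z))*-1/n if 0 else np.degrees(np.angle(z.conjugate()))/n)
print(R.mean())
a=cv2.resize(acc[222:250,230:262,::-1].astype(np.uint8),None,fx=18,fy=18,interpolation=cv2.INTER_CUBIC); cv2.imwrite("pics/hexz.png",a)
E
python3 m2.py
```

```text
white [231, 220, 67, 30, 1293] [264.66, 233.94]
brass [240, 230, 11, 11, 89] [244.84, 235.16]
brass [296, 227, 9, 7, 46] [299.76, 229.3]
brass [224, 235, 8, 7, 46] [227.8, 238.35]
blue [285, 240, 6, 17, 67] [287.25, 248.13]
rect ((263.6923522949219, 234.0384979248047), (22.822391510009766, 65.11823272705078), 82.87498474121094)
[[ 0.5295  0.0324  0.045 ]
 [ 0.548  -0.16    0.045 ]
 [ 0.4807 -0.1663  0.045 ]
 [ 0.4623  0.0253  0.045 ]]
centre [ 0.5051 -0.0671  0.045 ] [np.float64(0.1933), np.float64(0.0676), np.float64(0.1925), np.float64(0.0676)]
edge yaw -84.4978789677243
edge yaw -174.71760643947445
plug top [ 0.50178902 -0.01394503  0.087     ]
blue c [ 0.46130403 -0.1350731   0.0695    ]
blue axis yaw -173.5444060314067 -0.023834664678080847 0.023218603065750347
cam pos [ 0.45226895 -0.10477397  1.47189812] [ 0.088638   -1.06186284  0.58970844]
-----
[229, 189, 14, 13, 155] [235.74, 194.9]
[263, 228, 10, 10, 67] [267.25, 232.61]
[254, 217, 9, 6, 39] [257.74, 219.31]
proj [[235.67211429 195.20453949]
 [234.8147921  195.15019397]
 [235.31503971 190.61666541]
 [235.97536344 199.1008
[... 1978 characters left out ...]
14  14  14  13  14  14  14
   14  14  14  13  13  13]
 [ 14  13  13  13  13  14  13  13  14  14  14  14  13  14  14  14  14  14
   14  14  13  14  14  14]]
[5.4, 5.3, 5.2, 5.2, 5.2, 5.2, 5.3, 5.4, 5.5, 5.5, 5.5, 5.5, 5.4, 5.4, 5.4, 5.4, 5.5, 5.5, 5.6, 5.7, 5.8, 5.8, 5.8, 5.7, 5.6, 5.6, 5.6, 5.6, 5.6, 5.6, 5.7, 5.8, 5.7, 5.7, 5.6, 5.5, 5.4, 5.4, 5.4, 5.4, 5.4, 5.4, 5.5, 5.5, 5.5, 5.4, 5.3, 5.2, 5.2, 5.2, 5.2, 5.3, 5.5, 5.6, 5.7, 5.7, 5.7, 5.6, 5.4, 5.3, 5.2, 5.2, 5.1, 5.1, 5.2, 5.2, 5.3, 5.4, 5.5, 5.6, 5.6, 5.5]
1 0.14692725617207344 132.58971605304046
2 0.08510495111450722 -61.512565713556164
3 0.04146121257089178 18.51561296640362
6 0.14590036130513892 -19.611919955905293
5.4569444444444475
```

```bash
ls pics
```

```text
hexz.png
side0.png
sidez.png
top0.png
topz.png
```

Emit:
carry_out(
  rows=[-0.034, -0.032, 0, 0, 0, 0, 0, -0.034, -0.032, 0, 0, 0, 0, 0, -0.034, -0.032, 0, 0, 0, 0, 0, -0.034, -0.032, 0, 0, 0, 0, 0, -0.034, -0.032, 0, 0, 0, 0, 0, -0.034, -0.032, 0, 0, 0, 0, 0, -0.034, -0.032, 0, 0, 0, 0, 0, -0.034, -0.032, 0, 0, 0, 0, 0],
  squeeze=40,
)

```text
clock: 1.3
position: [0.3974, 0.2278, 0.4049]
tool_rot: [3.141, 0.0, 2.73]
force: [0.2, -0.1, 0.4]
grip_width: 0.0852
```

Emit:
carry_out(
  rows=[-0.0386, -0.036, 0.01, 0, 0, 0, 0, -0.0386, -0.036, 0.01, 0, 0, 0, 0, -0.0386, -0.036, 0.01, 0, 0, 0, 0, -0.0386, -0.036, 0.01, 0, 0, 0, 0, -0.0386, -0.036, 0.01, 0, 0, 0, 0, 0, 0, 0.01, 0, 0, -5.75, 0, 0, 0, 0.01, 0, 0, -5.75, 0, 0, 0, 0, 0, 0, 0, 0],
)

```text
clock: 2.3
position: [0.5016, -0.0131, 0.3343]
tool_rot: [-3.141, -0.001, 2.93]
force: [0.0, -0.1, -0.1]
grip_width: 0.0853
```

```bash
cat > st.py <<'E'
from h import *
s=bot.observe()
for k in ("clock","qpos","qd","position","tool_rot","force","moment","grip_width"): print(k,np.round(s[k],4).tolist())
E
python3 - <<'E'
from st import *
for n in ("side","top"):
    im=viewer.grab_frame(n); cv2.imwrite(f"pics/{n}1.png",im[:,:,::-1])
im=cv2.imread("pics/side1.png"); cv2.imwrite("pics/side1z.png",cv2.resize(im[110:260,170:320],None,fx=4,fy=4,interpolation=cv2.INTER_CUBIC))
E
```

```text
clock 2.3
qpos [-0.1694, 0.4278, 0.1006, 1.9923, -0.0631, 0.7253, 1.3284]
qd [-0.0163, -0.015, 0.0156, -0.0106, -0.0071, 0.0143, -0.0552]
position [0.5016, -0.0131, 0.3343]
tool_rot [-3.1414, -0.001, 2.9297]
force [0.0082, -0.0941, -0.0888]
moment [0.0045, -0.0216, -0.0249]
grip_width 0.0853
```

View pics/side1z.png

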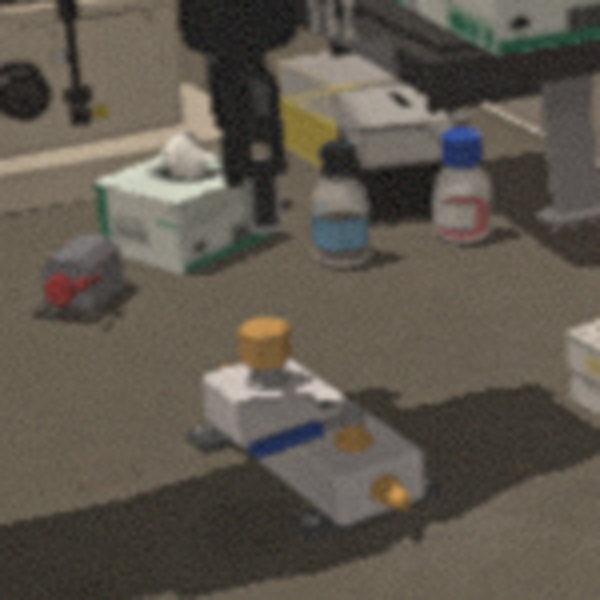

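Emit:
carry_out(
  rows=[0, 0, 0.03, 0, 0, 0, 0, 0, 0, 0.03, 0, 0, 0, 0, 0, 0, 0.03, 0, 0, 0, 0, 0, 0, 0.014, 0, 0, 0, 0, 0, 0, 0, 0, 0, 0, 0],
  squeeze=20,
)

```text
clock: 3.02
position: [0.5018, -0.0129, 0.2306]
tool_rot: [-3.141, -0.001, 2.93]
force: [0.2, -0.4, -0.2]
grip_width: 0.0854
```

Run:
```python
from st import *
for n in ("side",):
    im=viewer.grab_frame(n); cv2.imwrite(f"pics/{n}2.png",im[:,:,::-1])
im=cv2.imread("pics/side2.png"); cv2.imwrite("pics/side2z.png",cv2.resize(im[150:260,185:305],None,fx=5,fy=5,interpolation=cv2.INTER_CUBIC))
```

```text
clock 3.025
qpos [-0.1453, 0.6068, 0.0706, 2.051, -0.0858, 0.4873, 1.3476]
qd [0.001, -0.0304, 0.0037, -0.0106, 0.0017, 0.0166, 0.0026]
position [0.5018, -0.0129, 0.2306]
tool_rot [-3.1412, -0.0007, 2.9299]
force [0.1543, -0.395, -0.206]
moment [0.0055, -0.0644, 0.0054]
grip_width 0.0854
```

View pics/side2z.png

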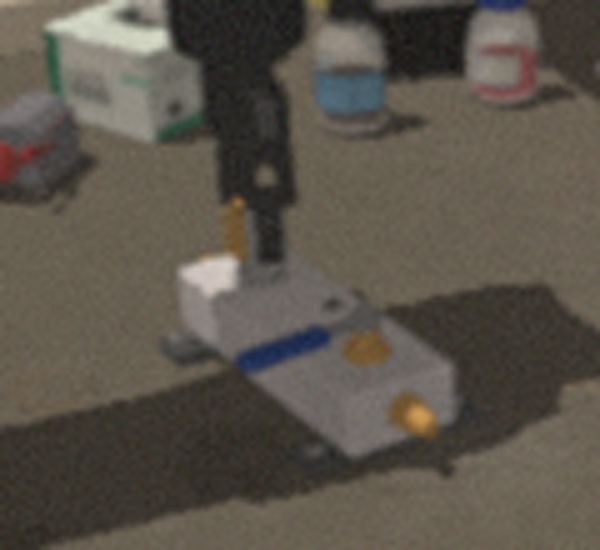

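Emit:
carry_out(
  rows=[0, 0, 0, 0, 0, 0, 0.55, 0, 0, 0, 0, 0, 0, 0.55, 0, 0, 0, 0, 0, 0, 0.7, 0, 0, 0, 0, 0, 0, 0.7, 0, 0, 0, 0, 0, 0, 0.7],
  squeeze=20,
)

```text
clock: 3.7
position: [0.5017, -0.0143, 0.2312]
tool_rot: [-3.14, 0.0, 2.929]
force: [-2.5, -10.0, 10.7]
grip_width: 0.0316
```

```bash
python3 st.py
```

```text
clock 3.7
qpos [-0.1441, 0.6054, 0.0722, 2.0515, -0.0847, 0.4873, 1.3483]
qd [0.0009, -0.0011, -0.0009, 0.0016, 0.0006, -0.0013, 0.001]
position [0.5017, -0.0143, 0.2312]
tool_rot [-3.1402, 0.0005, 2.9289]
force [-2.5418, -9.9783, 10.6906]
moment [-2.1935, 0.6707, 0.0103]
grip_width 0.0316
```

Emit:
carry_out(
  rows=[-0.0003, -0.0015, -0.001, 0, 0, 0, 0.8, 0, 0, 0, 0, 0, 0, 0.8, 0, 0, 0, 0, 0, 0, 0.8],
  squeeze=60,
)

```text
clock: 4.08
position: [0.5017, -0.0147, 0.2317]
tool_rot: [-3.141, -0.0, 2.93]
force: [0.2, -4.8, -2.1]
grip_width: 0.0308
```

```bash
python3 st.py
```

```text
clock 4.075
qpos [-0.1418, 0.6046, 0.0707, 2.0511, -0.0849, 0.4888, 1.3509]
qd [-0.0011, 0.0001, 0.0005, 0.0001, 0.0008, -0.0003, 0.0025]
position [0.5017, -0.0147, 0.2317]
tool_rot [-3.1412, -0.0002, 2.9303]
force [0.1876, -4.8362, -2.1288]
moment [-0.8755, 0.1189, 0.03]
grip_width 0.0308
```

Emit:
carry_out(
  rows=[-0.0001, -0.0007, 0, 0, 0, 0, 0.8, 0, 0, 5e-05, 0, 0, 8, 0.8, 0, 0, 5e-05, 0, 0, 8, 0.8, 0, 0, 5e-05, 0, 0, 8, 0.8, 0, 0, 5e-05, 0, 0, 8, 0.8, 0, 0, 5e-05, 0, 0, 8, 0.8],
  squeeze=60,
)

```text
clock: 4.82
position: [0.502, -0.0145, 0.2315]
tool_rot: [3.14, 0.0, 2.229]
force: [1.6, 2.4, -4.2]
grip_width: 0.0312
```

```bash
python3 st.py
```

```text
clock 4.825
qpos [-0.2767, 0.6234, 0.2535, 2.0576, -0.3141, 0.4957, 0.8666]
qd [-0.2157, 0.0423, 0.2917, 0.0137, -0.3635, 0.0285, -0.764]
position [0.502, -0.0145, 0.2315]
tool_rot [3.1405, 0.0, 2.2286]
force [1.6256, 2.444, -4.2417]
moment [0.4727, -0.54, 0.0592]
grip_width 0.0312
```

Emit:
carry_out(
  rows=[0, 0, 4e-05, 0, 0, 5, 0.8, 0, 0, 4e-05, 0, 0, 5, 0.8],
)

```text
clock: 5.08
position: [0.5022, -0.0144, 0.2314]
tool_rot: [3.14, -0.0, 2.056]
force: [2.8, 2.1, -4.8]
grip_width: 0.0308
```

```bash
python3 st.py
```

```text
clock 5.075
qpos [-0.3096, 0.6306, 0.2987, 2.059, -0.3706, 0.5013, 0.7475]
qd [-0.1283, 0.0298, 0.1824, 0.0081, -0.226, 0.0251, -0.4779]
position [0.5022, -0.0144, 0.2314]
tool_rot [3.1403, -0.0, 2.0559]
force [2.8061, 2.104, -4.761]
moment [0.5301, -0.7052, 0.1284]
grip_width 0.0308
```

Emit:
carry_out(
  rows=[0, 0, 2e-05, 0, 0, 4, 0.8, 0, 0, 2e-05, 0, 0, 4, 0.8],
)

```text
clock: 5.32
position: [0.5023, -0.0144, 0.2314]
tool_rot: [3.14, -0.0, 1.917]
force: [2.7, 1.1, -5.2]
grip_width: 0.031
```

```bash
python3 st.py
```

```text
clock 5.325
qpos [-0.3357, 0.637, 0.335, 2.0602, -0.4157, 0.5068, 0.6517]
qd [-0.1037, 0.0259, 0.1455, 0.0063, -0.1787, 0.0238, -0.3827]
position [0.5023, -0.0144, 0.2314]
tool_rot [3.14, -0.0, 1.9173]
force [2.7125, 1.1374, -5.248]
moment [0.4605, -0.8338, 0.4085]
grip_width 0.031
```

Emit:
carry_out(
  rows=[0, 0, 2e-05, 0, 0, 4, 0.8, 0, 0, 2e-05, 0, 0, 4, 0.8],
)

```text
clock: 5.58
position: [0.5024, -0.0144, 0.2314]
tool_rot: [3.14, -0.0, 1.778]
force: [4.5, 1.3, -5.9]
grip_width: 0.0311
```

```bash
python3 st.py
```

```text
clock 5.575
qpos [-0.3617, 0.6443, 0.3715, 2.0613, -0.4607, 0.5135, 0.5551]
qd [-0.1031, 0.031, 0.1451, 0.0047, -0.177, 0.0285, -0.3834]
position [0.5024, -0.0144, 0.2314]
tool_rot [3.1398, -0.0001, 1.7779]
force [4.4873, 1.2896, -5.8875]
moment [0.3969, -1.1377, 0.5839]
grip_width 0.0311
```

Emit:
carry_out(
  rows=[0, 0, 2e-05, 0, 0, 3, 0.8],
)

```text
clock: 5.7
position: [0.5024, -0.0144, 0.2314]
tool_rot: [3.14, -0.0, 1.726]
force: [6.2, 2.0, -6.2]
grip_width: 0.0307
```

```bash
python3 st.py
```

```text
clock 5.7
qpos [-0.3714, 0.6472, 0.3853, 2.0617, -0.4775, 0.5164, 0.5189]
qd [-0.0773, 0.023, 0.1069, 0.0021, -0.1325, 0.0238, -0.2818]
position [0.5024, -0.0144, 0.2314]
tool_rot [3.1397, -0.0001, 1.7257]
force [6.162, 1.9752, -6.2231]
moment [0.5907, -1.4132, 0.5936]
grip_width 0.0307
```

Emit:
carry_out(
  rows=[0, 0, 0, 0, 0, 0, 0.8, 0, 0, 0, 0, 0, 0, 0.8],
)

```text
clock: 5.95
position: [0.5024, -0.0144, 0.2314]
tool_rot: [3.14, -0.0, 1.728]
force: [5.4, 2.4, -6.1]
grip_width: 0.0309
```

```bash
python3 st.py
```

```text
clock 5.95
qpos [-0.371, 0.6471, 0.3848, 2.0617, -0.477, 0.5162, 0.5201]
qd [0.0008, -0.0003, -0.0018, -0.0013, -0.0008, -0.0002, 0.0012]
position [0.5024, -0.0144, 0.2314]
tool_rot [3.1397, -0.0001, 1.7275]
force [5.3903, 2.3695, -6.1151]
moment [0.5813, -1.3672, 0.4122]
grip_width 0.0309
```

Emit:
carry_out(
  rows=[0, 0, 0, 0, 0, 0, 0, 0, 0, 0, 0, 0, 0, 0, 0, 0, 0, 0, 0, 0, 0, 0, 0, 0, 0, 0, 0, 0, 0, 0, -0.02, 0, 0, 0, 0, 0, 0, -0.03, 0, 0, 0, 0, 0, 0, -0.03, 0, 0, 0, 0],
)

```text
clock: 6.82
position: [0.5016, -0.0153, 0.3121]
tool_rot: [-3.141, 0.0, 1.726]
force: [0.8, 0.2, 0.6]
grip_width: 0.0853
```

```bash
python3 st.py
```

```text
clock 6.825
qpos [-0.461, 0.5152, 0.5033, 2.0243, -0.3807, 0.6936, 0.4397]
qd [-0.2605, -0.3866, 0.3237, -0.1501, 0.2946, 0.527, -0.2466]
position [0.5016, -0.0153, 0.3121]
tool_rot [-3.1411, 0.0001, 1.726]
force [0.8277, 0.1709, 0.5562]
moment [0.0347, -0.0109, 0.0606]
grip_width 0.0853
```

Emit:
carry_out(
  rows=[-0.0374, -0.0205, 0, 0, 0, 0, 0.4, -0.0374, -0.0205, 0, 0, 0, 0, 0.4, -0.0374, -0.0205, 0, 0, 0, 0, 0.4, 0, 0, 0, 0, 0, 10, 0.4, 0, 0, 0, 0, 0, 10, 0.4, 0, 0, 0, 0, 0, 10, 0.4, 0, 0, 0, 0, 0, 10, 0.4, 0, 0, 0, 0, 0, 10, 0.4],
  squeeze=20,
)

```text
clock: 7.82
position: [0.4583, -0.1355, 0.3113]
tool_rot: [3.142, -0.0, 0.848]
force: [-0.7, 0.6, -0.5]
grip_width: 0.051
```

Emit:
carry_out(
  rows=[0, 0, 0, 0, 0, 10, 0.4, 0, 0, 0, 0, 0, 10, 0.4, 0, 0, 0, 0, 0, 10, 0.4, 0, 0, 0, 0, 0, 10, 0.4, 0, 0, 0, 0, 0, 3.5, 0.4, 0, 0, 0, 0, 0, 0, 0.4],
)

```text
clock: 8.57
position: [0.4583, -0.1354, 0.3112]
tool_rot: [3.141, 0.0, 0.095]
force: [0.6, 0.3, 0.2]
grip_width: 0.0512
```

Run:
```python
from st import *
for n in ("side","top"):
    im=viewer.grab_frame(n); cv2.imwrite(f"pics/{n}3.png",im[:,:,::-1])
im=cv2.imread("pics/side3.png"); cv2.imwrite("pics/side3z.png",cv2.resize(im[140:260,185:305],None,fx=5,fy=5,interpolation=cv2.INTER_CUBIC))
```

```text
clock 8.575
qpos [-0.5016, 0.6459, 0.9487, 2.0955, -0.7586, 0.7904, -0.5501]
qd [0.007, -0.0076, -0.0112, -0.0013, 0.0074, -0.0049, 0.0308]
position [0.4583, -0.1354, 0.3112]
tool_rot [3.1414, 0.0004, 0.0949]
force [0.5889, 0.3394, 0.2173]
moment [0.0248, 0.0335, -0.009]
grip_width 0.0512
```

View pics/side3z.png

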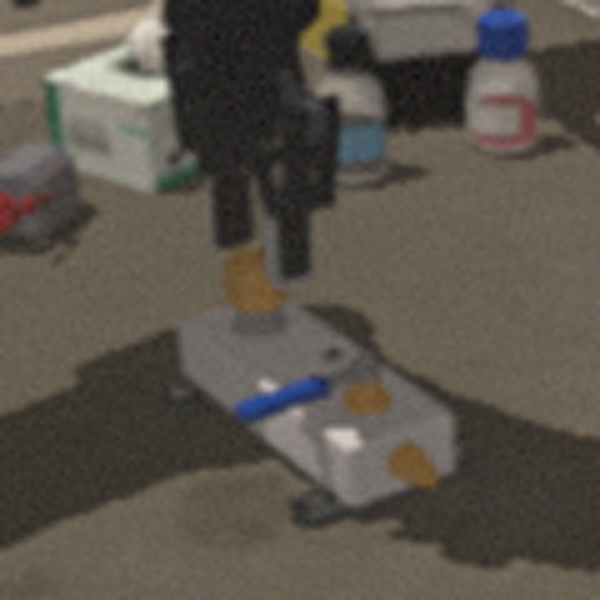

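Emit:
carry_out(
  rows=[0, 0, 0.028, 0, 0, 0, 0.4, 0, 0, 0.028, 0, 0, 0, 0.4, 0, 0, 0.028, 0, 0, 0, 0.4, 0, 0, 0, 0, 0, 0, 0.4],
  squeeze=20,
)

```text
clock: 9.18
position: [0.4579, -0.1357, 0.2265]
tool_rot: [-3.141, 0.002, 0.095]
force: [0.1, -0.0, 0.5]
grip_width: 0.0509
```

Run:
```python
from st import *
for n in ("side",):
    im=viewer.grab_frame(n); cv2.imwrite(f"pics/{n}4.png",im[:,:,::-1])
im=cv2.imread("pics/side4.png"); cv2.imwrite("pics/side4z.png",cv2.resize(im[140:260,185:305],None,fx=5,fy=5,interpolation=cv2.INTER_CUBIC))
```

```text
clock 9.175
qpos [-0.3689, 0.7581, 0.754, 2.136, -0.9358, 0.6245, -0.412]
qd [-0.0283, -0.035, 0.0569, -0.0152, 0.0362, 0.0352, -0.0315]
position [0.4579, -0.1357, 0.2265]
tool_rot [-3.1408, 0.002, 0.0946]
force [0.0538, -0.018, 0.4579]
moment [-0.0589, -0.0064, -0.0365]
grip_width 0.0509
```

View pics/side4z.png

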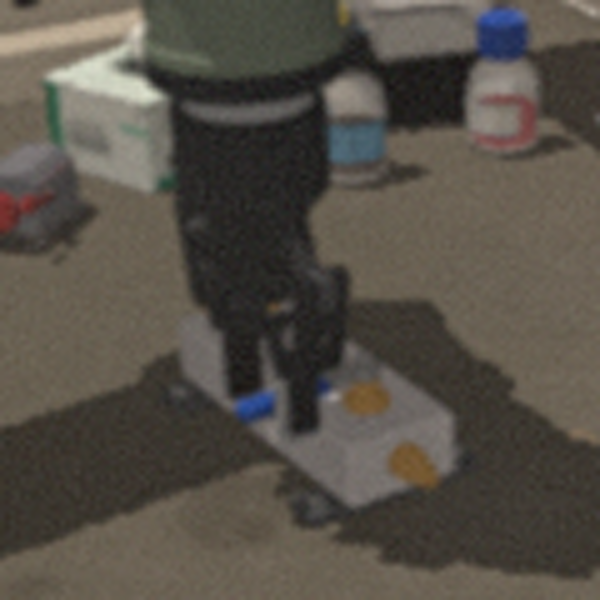

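Emit:
carry_out(
  rows=[0, 0, 0, 0, 0, 0, 0.9, 0, 0, 0, 0, 0, 0, 0.9, 0, 0, 0, 0, 0, 0, 0.9, 0, 0, 0, 0, 0, 0, 0.9],
  squeeze=20,
)

```text
clock: 9.72
position: [0.4586, -0.1356, 0.2279]
tool_rot: [3.141, -0.001, 0.095]
force: [-1.4, 1.1, 9.8]
grip_width: 0.0136
```

```bash
python3 st.py
```

```text
clock 9.725
qpos [-0.3712, 0.7557, 0.7566, 2.1353, -0.9358, 0.6249, -0.4126]
qd [0.0004, -0.0001, -0.0007, -0.0004, 0.0016, 0.0013, -0.0015]
position [0.4586, -0.1356, 0.2279]
tool_rot [3.1415, -0.0012, 0.0946]
force [-1.3835, 1.0668, 9.8031]
moment [0.0649, 0.1549, 0.0472]
grip_width 0.0136
```

Emit:
carry_out(
  rows=[0.0002, 0.00475, -0.001, 0, 0, -5, 0.9, 0.0002, 0.00475, 0, 0, 0, -5, 0.9, 0.0002, 0.00475, 0, 0, 0, -5, 0.9, 0.0002, 0.00475, 0, 0, 0, -5, 0.9, 0.0002, 0.00475, 0, 0, 0, -5, 0.9, 0.0002, 0.00475, 0, 0, 0, -5, 0.9],
  squeeze=20,
)

```text
clock: 10.48
position: [0.4685, -0.1619, 0.2284]
tool_rot: [3.141, -0.0, 0.621]
force: [3.3, 0.1, -8.9]
grip_width: 0.0134
```

```bash
python3 st.py
```

```text
clock 10.475
qpos [-0.2367, 0.7177, 0.63, 2.0876, -0.7799, 0.5835, 0.0055]
qd [0.1719, -0.0335, -0.1696, -0.0809, 0.215, -0.0345, 0.528]
position [0.4685, -0.1619, 0.2284]
tool_rot [3.1411, -0.0004, 0.621]
force [3.2777, 0.1008, -8.8838]
moment [0.0109, -0.8082, -0.2371]
grip_width 0.0134
```

Emit:
carry_out(
  rows=[0.0002, 0.00475, 0.0005, 0, 0, -5, 0.9, 0.0002, 0.00475, 0, 0, 0, -5, 0.9, 0.0002, 0.00475, 0, 0, 0, -5, 0.9, 0.0002, 0.00475, 0, 0, 0, -5, 0.9, 0.0002, 0.00475, 0, 0, 0, -5, 0.9, 0.0002, 0.00475, 0, 0, 0, -5, 0.9, 0.0002, 0.00475, 0, 0, 0, -5, 0.9, 0.0002, 0.00475, 0, 0, 0, -5, 0.9],
)

```text
clock: 11.48
position: [0.4993, -0.1833, 0.2282]
tool_rot: [3.14, 0.0, 1.319]
force: [2.7, 0.3, -1.1]
grip_width: 0.0135
```

```bash
python3 st.py
```

```text
clock 11.475
qpos [-0.0878, 0.7018, 0.4617, 1.9901, -0.5574, 0.5742, 0.5051]
qd [0.1245, -0.006, -0.1688, -0.1043, 0.2224, 0.0082, 0.4735]
position [0.4993, -0.1833, 0.2282]
tool_rot [3.1402, 0.0003, 1.3189]
force [2.6827, 0.2665, -1.0789]
moment [0.0208, -0.7122, -0.2889]
grip_width 0.0135
```

Emit:
carry_out(
  rows=[0.0002, 0.00475, 0, 0, 0, -5, 0.9, 0.0002, 0.00475, 0, 0, 0, -5, 0.9, 0.0002, 0.00475, 0, 0, 0, -5, 0.9, 0.0001, 0.0028, 0, 0, 0, -3, 0.9],
)

```text
clock: 11.98
position: [0.5163, -0.185, 0.2282]
tool_rot: [3.14, 0.001, 1.632]
force: [4.1, -0.9, -1.0]
grip_width: 0.0134
```

```bash
python3 st.py
```

```text
clock 11.975
qpos [-0.0364, 0.7011, 0.3854, 1.9446, -0.4577, 0.5802, 0.7159]
qd [0.062, -0.0001, -0.0982, -0.0539, 0.127, 0.0099, 0.2674]
position [0.5163, -0.185, 0.2282]
tool_rot [3.1401, 0.0008, 1.6321]
force [4.1284, -0.9047, -1.0399]
moment [-0.2472, -1.0155, -0.4028]
grip_width 0.0134
```

Emit:
carry_out(
  rows=[0, 0.0019, 0, 0, 0, -2, 0.9, 0, 0, 0, 0, 0, 0, 0.9],
)

```text
clock: 12.22
position: [0.5182, -0.1849, 0.2282]
tool_rot: [3.14, 0.001, 1.665]
force: [5.3, -2.1, -0.1]
grip_width: 0.0131
```

Run:
```python
from st import *
for n in ("side","top"):
    im=viewer.grab_frame(n); cv2.imwrite(f"pics/{n}5.png",im[:,:,::-1])
im=cv2.imread("pics/side5.png"); cv2.imwrite("pics/side5z.png",cv2.resize(im[150:260,195:315],None,fx=5,fy=5,interpolation=cv2.INTER_CUBIC))
```

```text
clock 12.225
qpos [-0.0313, 0.7012, 0.3771, 1.9398, -0.4474, 0.5808, 0.7381]
qd [-0.002, -0.0005, 0.0032, 0.0014, -0.0059, -0.0007, -0.0101]
position [0.5182, -0.1849, 0.2282]
tool_rot [3.1399, 0.0008, 1.6654]
force [5.2903, -2.1357, -0.1251]
moment [-0.3255, -1.3282, -0.2399]
grip_width 0.0131
```

View pics/side5z.png

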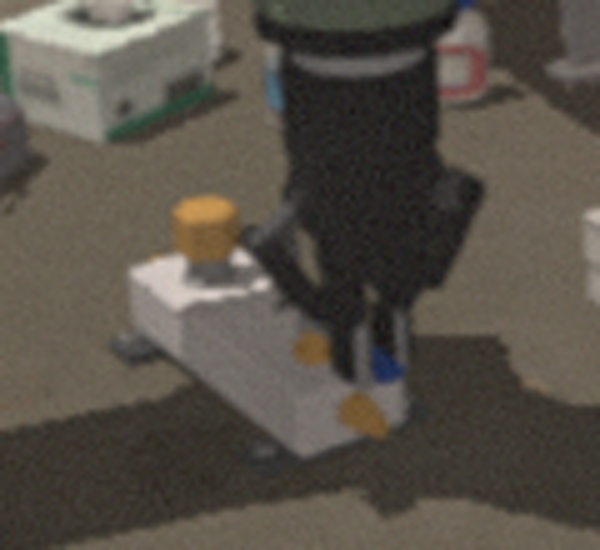

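Emit:
carry_out(
  rows=[0, 0.0019, 0, 0, 0, -2, 0.9, 0, 0.001, 0, 0, 0, -1, 0.9],
)

```text
clock: 12.58
position: [0.5197, -0.1848, 0.2279]
tool_rot: [-3.14, -0.0, 1.718]
force: [-8.8, -1.9, 11.1]
grip_width: 0.0135
```

```bash
python3 st.py
```

```text
clock 12.575
qpos [-0.0234, 0.7012, 0.3649, 1.9343, -0.43, 0.5843, 0.7733]
qd [0.0217, -0.0005, -0.0288, -0.014, 0.0434, 0.0114, 0.0884]
position [0.5197, -0.1848, 0.2279]
tool_rot [-3.1398, -0.0005, 1.7177]
force [-8.8456, -1.9357, 11.1228]
moment [-0.3963, 1.832, -0.69]
grip_width 0.0135
```

Emit:
carry_out(
  rows=[0, 0, 0, 0, 0, 0, 0.4, 0, 0, 0, 0, 0, 0, 0.4, 0, 0, 0, 0, 0, 0, 0.4, 0, 0, -0.02, 0, 0, 0, 0.4, 0, 0, -0.03, 0, 0, 0, 0.4, 0, 0, -0.04, 0, 0, 0, 0.4, 0, 0, -0.05, 0, 0, 0, 0.4, 0, 0, 0, 0, 0, 0, 0.4],
)

```text
clock: 13.58
position: [0.521, -0.1848, 0.3709]
tool_rot: [3.137, 0.002, 1.717]
force: [-0.3, 0.7, -0.1]
grip_width: 0.0513
```

Run:
```python
from st import *
for n in ("side","top"):
    im=viewer.grab_frame(n); cv2.imwrite(f"pics/{n}6.png",im[:,:,::-1])
im=cv2.imread("pics/side6.png"); cv2.imwrite("pics/side6z.png",cv2.resize(im[150:260,195:315],None,fx=5,fy=5,interpolation=cv2.INTER_CUBIC))
```

```text
clock 13.575
qpos [-0.1291, 0.4947, 0.505, 1.8489, -0.3064, 0.87, 0.6704]
qd [0.0132, 0.0533, -0.035, 0.0457, -0.0213, -0.0497, 0.0169]
position [0.521, -0.1848, 0.3709]
tool_rot [3.1367, 0.0015, 1.7174]
force [-0.3024, 0.7346, -0.1312]
moment [0.0147, 0.0504, 0.0235]
grip_width 0.0513
```

View pics/side6z.png

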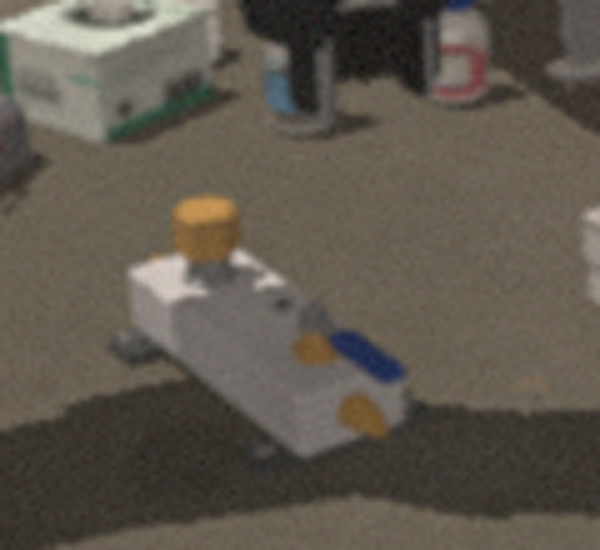

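Emit:
carry_out(
  rows=[0.05, 0, 0, 0, 0, 0, 0.4, 0.05, 0, 0, 0, 0, 0, 0.4, 0.05, 0, 0, 0, 0, 0, 0.4, 0.05, 0, 0, 0, 0, 0, 0.4, 0.05, 0, 0, 0, 0, 0, 0.4, 0.05, 0, 0, 0, 0, 0, 0.4, 0.05, 0, 0, 0, 0, 0, 0.4, 0.05, 0, 0, 0, 0, 0, 0.4],
)

```text
clock: 14.68
position: [0.4613, 0.2128, 0.3668]
tool_rot: [-3.14, 0.001, 1.718]
force: [1.3, -0.6, -0.0]
grip_width: 0.0511
```

Run:
```python
from st import *
for n in ("side","top"):
    im=viewer.grab_frame(n); cv2.imwrite(f"pics/{n}7.png",im[:,:,::-1])
t=cv2.imread("pics/top7.png"); hsv=cv2.cvtColor(t,cv2.COLOR_BGR2HSV)
U=cv2.inRange(hsv,(100,100,40),(130,255,255)); U[:205]=0;U[275:]=0;U[:,:215]=0;U[:,325:]=0
ys,xs=np.nonzero(U); print(len(xs),xs.mean() if len(xs) else 0,ys.mean() if len(xs) else 0)
if len(xs):
    Q=np.array([onz("top",(x,y),0.0695) for x,y in zip(xs,ys)])[:,:2]; q=Q-Q.mean(0); _,S,V=np.linalg.svd(q); print("top blue",Q.mean(0),np.degrees(np.arctan2(V[0,1],V[0,0])),np.ptp(q@V[0]),np.ptp(q@V[1]))
s=cv2.imread("pics/side7.png"); hs=cv2.cvtColor(s,cv2.COLOR_BGR2HSV)
U=cv2.inRange(hs,(100,100,30),(130,255,255)); U[:200]=0;U[260:]=0;U[:,:205]=0;U[:,300:]=0
ys,xs=np.nonzero(U); Q=np.array([onz("side",(x,y),0.066) for x,y in zip(xs,ys)])[:,:2]; q=Q-Q.mean(0); _,S,V=np.linalg.svd(q); print("side blue",Q.mean(0),np.degrees(np.arctan2(V[0,1],V[0,0])),np.ptp(q@V[0]),np.ptp(q@V[1]))
cv2.imwrite("pics/top7z.png",cv2.resize(t[195:275,205:325],None,fx=6,fy=6,interpolation=cv2.INTER_CUBIC))
```

```text
clock 14.675
qpos [-0.9131, 0.4265, 0.4816, 1.9616, -0.2655, 0.8167, -0.1377]
qd [-0.6613, 0.1447, -0.0685, -0.2388, -0.0291, 0.0949, -0.7471]
position [0.4613, 0.2128, 0.3668]
tool_rot [-3.1401, 0.0009, 1.7176]
force [1.2619, -0.5635, -0.0254]
moment [-0.0007, -0.0373, 0.0048]
grip_width 0.0511
69 301.6376811594203 228.28985507246378
top blue [ 0.51771126 -0.17873643] -86.18627295678981 0.04698209759694719 0.012983376170502351
side blue [ 0.51712262 -0.18117943] -86.88709602324131 0.05263943290691764 0.016839070731496653
```

View pics/top7.png

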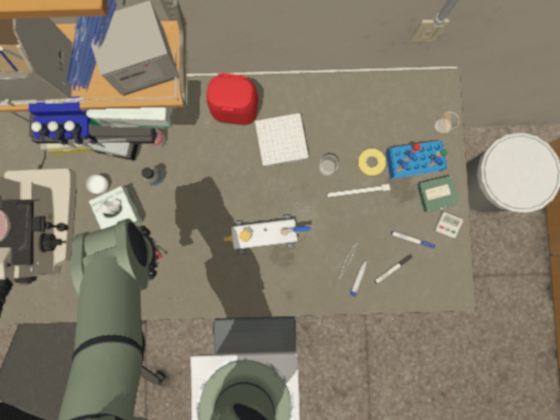

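View pics/side7.png

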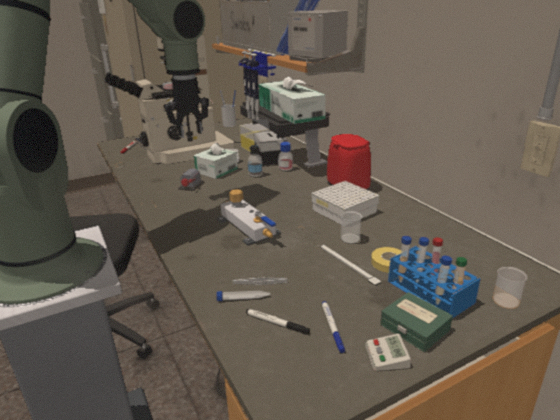

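```bash
cat > fin.py <<'E'
from h import *
def avg(n,k=6):
    return sum(viewer.grab_frame(n).astype(float) for _ in range(k))/k
def line(n,im,box,z):
    u0,u1,v0,v1=box; w=im[...,2]-im[...,0]; sub=w[v0:v1,u0:u1]; bg=np.median(sub); m=sub.max()
    wt=np.clip((sub-bg-0.15*(m-bg)),0,None)
    vs,us=np.mgrid[v0:v1,u0:u1]
    Q=np.array([onz(n,(u,v),z) for u,v in zip(us.ravel(),vs.ravel())])[:,:2]; W=wt.ravel()
    c=(Q*W[:,None]).sum(0)/W.sum(); q=Q-c; C=(q*W[:,None]).T@q/W.sum(); e,V=np.linalg.eigh(C); d=V[:,1]; d=d if d[1]<0 else -d
    return c,np.degrees(np.arctan2(d[1],d[0])),np.sqrt(12*e)
E
python3 - <<'E'
from fin import *
t=avg("top"); s=avg("side"); np.save("t8.npy",t); np.save("s8.npy",s)
print("top",line("top",t,(288,325,220,238),0.0695)); 
print("side",line("side",s,(250,285,205,235),0.066))
acc=np.load("acc.npy"); print("closed, earlier", line("top",acc,(280,296,236,260),0.0695))
# block edges: white mask rect from averaged
for nm,im in (("acc",acc),("t8",t)):
    g=im.min(2).astype(np.float32); 
    W=((im.mean(2)>150)).astype(np.uint8); W[:205]=0;W[270:]=0;W[:,:215]=0;W[:,315:]=0
    # long edges: per column subpixel crossing
    top=[];bot=[]
    for u in list(range(250,280)):
        col=g[215:262,u]; thr=(col.max()+90)/2; i=np.nonzero(col>thr)[0]
        if len(i)<10: continue
        a=i[0]; b=i[-1]
        top.append((u,215+a-(col[a]-thr)/(col[a]-col[a-1]))); bot.append((u,215+b+(col[b]-thr)/(col[b]-col[b+1])))
    for e in (top,bot):
        e=np.array(e); p=np.polyfit(e[:,0],e[:,1],1); r=e[:,1]-np.polyval(p,e[:,0])
        A=onz("top",(235,np.polyval(p,235)),0.045); B=onz("top",(295,np.polyval(p,295)),0.045); d=B-A
        print(nm,"edge yaw",np.degrees(np.arctan2(d[1],d[0])),"rms",r.std(), len(e))
# barbs
im=acc; w=im[...,0]-im[...,2]
def cen(b):
    u0,u1,v0,v1=b; x=np.clip(w[v0:v1,u0:u1]-40,0,None); vs,us=np.mgrid[v0:v1,u0:u1]; return (us*x).sum()/x.sum(),(vs*x).sum()/x.sum()
a=onz("top",cen((221,233,230,246)),0.028); b=onz("top",cen((295,308,222,236)),0.028); d=b-a; print("barbs",a,b,np.degrees(np.arctan2(d[1],d[0])),np.linalg.norm(d))
cv2.imwrite("pics/t8z.png",cv2.resize(t[205:265,215:325,::-1].astype(np.uint8),None,fx=7,fy=7,interpolation=cv2.INTER_CUBIC))
E
```

```text
top (array([ 0.51715612, -0.17751921]), np.float64(-85.81567310216433), array([0.01332914, 0.04730374]))
side (array([ 0.51723537, -0.18015657]), np.float64(-87.56810212483335), array([0.01651491, 0.05373695]))
closed, earlier (array([ 0.46156215, -0.13488566]), np.float64(-172.7738719599027), array([0.01337742, 0.04700605]))
acc edge yaw -84.4535728206163 rms 0.05009632180303716 30
acc edge yaw -84.52747362763847 rms 0.0884466204448766 30
t8 edge yaw -84.46184949316101 rms 0.04799603895735013 30
t8 edge yaw -84.56183112245805 rms 0.08878593374982706 30
barbs [0.49584189 0.04061642 0.028     ] [ 0.51641756 -0.17457816  0.028     ] -84.53830856583704 0.21617600987066055
```

View pics/t8z.png

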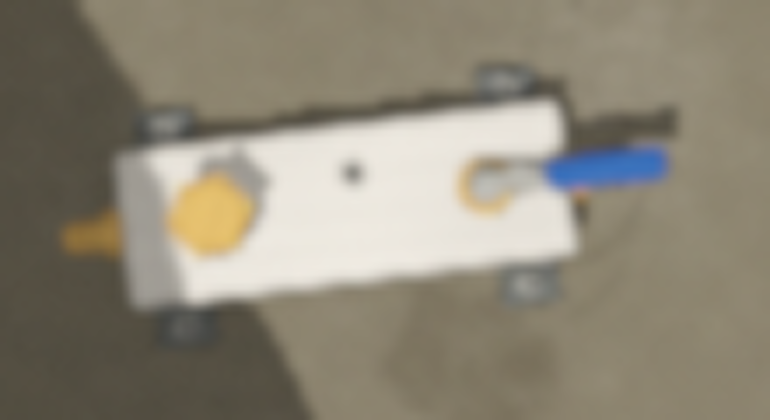

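Emit:
carry_out(
  rows=[-0.0503, -0.0054, 0, 0, 0, 0, 1, -0.0503, -0.0054, 0, 0, 0, 0, 1, -0.0503, -0.0054, 0, 0, 0, 0, 1, -0.0503, -0.0054, 0, 0, 0, 0, 1, -0.0503, -0.0054, 0, 0, 0, 0, 1, -0.0503, -0.0054, 0, 0, 0, 0, 1, -0.0503, -0.0054, 0, 0, 0, 0, 1, -0.0503, -0.0054, 0, 0, 0, 0, 1],
)

```text
clock: 16.38
position: [0.4779, -0.1948, 0.3679]
tool_rot: [3.141, -0.0, 1.718]
force: [1.4, -0.0, 1.0]
grip_width: -0.0004
```

Emit:
carry_out(
  rows=[0, 0, 0.02, 0, 0, 3, 1, 0, 0, 0.04, 0, 0, 0, 1, 0, 0, 0.04, 0, 0, 0, 1, 0, 0, 0, 0, 0, 0, 1],
)

```text
clock: 16.88
position: [0.4774, -0.1931, 0.2661]
tool_rot: [-3.138, -0.001, 1.665]
force: [-0.6, -0.3, 0.8]
grip_width: 0.0
```

Run:
```python
from st import *
for n in ("side",):
    im=viewer.grab_frame(n); cv2.imwrite(f"pics/{n}9.png",im[:,:,::-1])
im=cv2.imread("pics/side9.png"); cv2.imwrite("pics/side9z.png",cv2.resize(im[140:260,195:315],None,fx=5,fy=5,interpolation=cv2.INTER_CUBIC))
```

```text
clock 16.875
qpos [-0.0457, 0.6037, 0.4327, 2.0155, -0.425, 0.6142, 0.7668]
qd [-0.0208, -0.0616, 0.0422, -0.0358, 0.0293, 0.0504, -0.0262]
position [0.4774, -0.1931, 0.2661]
tool_rot [-3.1377, -0.0012, 1.6647]
force [-0.6285, -0.2854, 0.782]
moment [-0.0107, 0.0224, 0.0081]
grip_width 0.0
```

View pics/side9z.png

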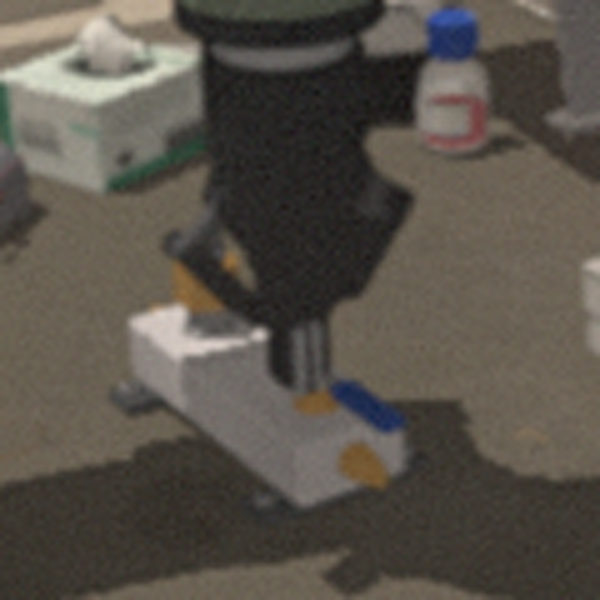

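Emit:
carry_out(
  rows=[0, 0, 0.019, 0, 0, 0, 1, 0, 0, 0.019, 0, 0, 0, 1, 0, 0.004, 0, 0, 0, 0, 1, 0, 0.004, 0, 0, 0, 0, 1, 0, 0, 0, 0, 0, 0, 1],
)

```text
clock: 17.55
position: [0.4867, -0.1924, 0.2309]
tool_rot: [3.14, 0.001, 1.666]
force: [0.2, -0.6, -1.0]
grip_width: 0.0002
```

Emit:
carry_out(
  rows=[0, 0.002, 0, 0, 0, 0, 1, 0, 0.002, 0, 0, 0, 0, 1],
)

```text
clock: 17.8
position: [0.4902, -0.192, 0.23]
tool_rot: [3.141, 0.0, 1.665]
force: [0.1, 0.3, 0.0]
grip_width: 0.0001
```

Emit:
carry_out(
  rows=[0, 0.002, 0, 0, 0, 0, 1],
)

```text
clock: 17.92
position: [0.4921, -0.1918, 0.2298]
tool_rot: [3.142, 0.0, 1.665]
force: [0.2, 0.4, 0.7]
grip_width: 0.0
```

Run:
```python
from st import *
for n in ("side",):
    im=viewer.grab_frame(n); cv2.imwrite(f"pics/{n}10.png",im[:,:,::-1])
im=cv2.imread("pics/side10.png"); cv2.imwrite("pics/side10z.png",cv2.resize(im[140:260,195:315],None,fx=5,fy=5,interpolation=cv2.INTER_CUBIC))
```

```text
clock 17.925
qpos [-0.0185, 0.6773, 0.3869, 1.9961, -0.4658, 0.5545, 0.7871]
qd [-0.0115, 0.0193, 0.0065, -0.0366, 0.0011, 0.0206, -0.0185]
position [0.4921, -0.1918, 0.2298]
tool_rot [3.1416, 0.0, 1.6651]
force [0.1702, 0.4163, 0.7013]
moment [0.0137, 0.0091, -0.0241]
grip_width 0.0
```

View pics/side10z.png

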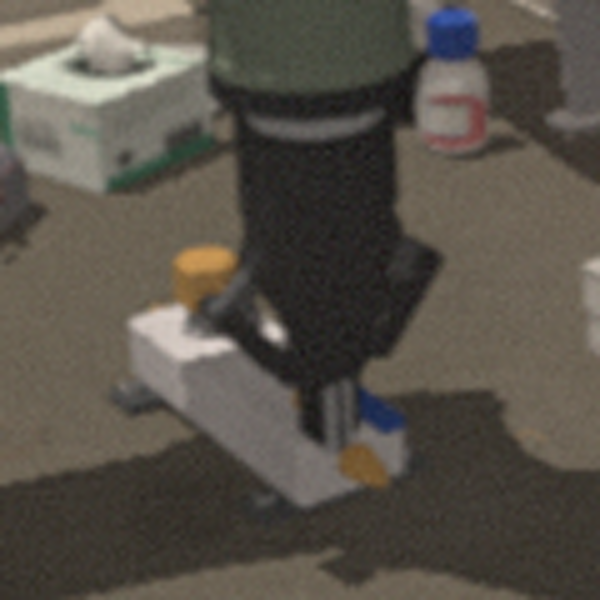

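Emit:
carry_out(
  rows=[0, 0.002, 0, 0, 0, 0, 1, 0, 0.001, 0, 0, 0, 0, 1],
)

```text
clock: 18.23
position: [0.4951, -0.1915, 0.2297]
tool_rot: [-3.142, 0.0, 1.665]
force: [0.2, 0.0, -0.5]
grip_width: 0.0003
```

Emit:
carry_out(
  rows=[0, 0.001, 0, 0, 0, 0, 1, 0, 0, 0, 0, 0, 0, 1],
)

```text
clock: 18.48
position: [0.496, -0.1914, 0.2298]
tool_rot: [-3.142, 0.0, 1.665]
force: [0.0, -0.0, 0.6]
grip_width: 0.0
```

Emit:
carry_out(
  rows=[0, 0.001, 0, 0, 0, 0, 1, 0, 0, 0, 0, 0, 0, 1],
)

```text
clock: 18.73
position: [0.497, -0.1913, 0.2298]
tool_rot: [3.142, 0.0, 1.665]
force: [0.3, 0.2, -0.3]
grip_width: -0.0001
```

Emit:
carry_out(
  rows=[0, 0.001, 0, 0, 0, 0, 1, 0, 0, 0, 0, 0, 0, 1],
)

```text
clock: 18.98
position: [0.498, -0.1912, 0.2298]
tool_rot: [3.142, 0.0, 1.665]
force: [0.2, 0.1, 0.5]
grip_width: -0.0003
```

Emit:
carry_out(
  rows=[0, 0.001, 0, 0, 0, 0, 1, 0, 0, 0, 0, 0, 0, 1],
)

```text
clock: 19.23
position: [0.4989, -0.1912, 0.2297]
tool_rot: [-3.141, -0.0, 1.665]
force: [-1.3, -0.4, 0.7]
grip_width: -0.0004
```

Emit:
carry_out(
  rows=[0, 0.001, 0, 0, 0, 0, 1, 0, 0, 0, 0, 0, 0, 1],
)

```text
clock: 19.48
position: [0.4994, -0.1912, 0.2296]
tool_rot: [-3.14, -0.0, 1.665]
force: [-5.8, -0.9, 2.2]
grip_width: -0.0
```

Emit:
carry_out(
  rows=[0, 0.001, 0, 0, 0, 0, 1, 0, 0, 0, 0, 0, 0, 1],
)

```text
clock: 19.73
position: [0.4998, -0.1912, 0.2295]
tool_rot: [-3.139, -0.001, 1.664]
force: [-10.8, -1.6, 5.6]
grip_width: -0.0001
```

Emit:
carry_out(
  rows=[0, -0.003, 0, 0, 0, 0, 1, 0, -0.007, 0, 0, 0, 0, 1, 0, -0.008, 0, 0, 0, 0, 1, 0, 0, -0.03, 0, 0, 0, 1, 0, 0, -0.05, 0, 0, 0, 1, 0, 0, -0.05, 0, 0, 0, 1, 0, 0, 0, 0, 0, 0, 0.4],
)

```text
clock: 20.6
position: [0.4832, -0.1931, 0.3628]
tool_rot: [3.136, 0.001, 1.665]
force: [0.0, -0.5, -1.2]
grip_width: 0.017
```

Emit:
carry_out(
  rows=[0.05, 0, 0, 0, 0, 0, 0.4, 0.05, 0, 0, 0, 0, 0, 0.4, 0.05, 0, 0, 0, 0, 0, 0.4, 0.05, 0, 0, 0, 0, 0, 0.4, 0.05, 0, 0, 0, 0, 0, 0.4, 0.05, 0, 0, 0, 0, 0, 0.4, 0.05, 0, 0, 0, 0, 0, 0.4, 0, 0, 0, 0, 0, 0, 0.4],
)

```text
clock: 21.6
position: [0.4491, 0.159, 0.3589]
tool_rot: [-3.141, -0.0, 1.671]
force: [-1.0, -1.2, -0.3]
grip_width: 0.0511
```

Emit:
carry_out(
  rows=[0, 0, 0, 0, 0, 0, 0.4, 0, 0, 0, 0, 0, 0, 0.4],
)

```text
clock: 21.85
position: [0.4501, 0.1547, 0.3596]
tool_rot: [-3.141, 0.0, 1.663]
force: [0.1, 0.2, -0.1]
grip_width: 0.0511
```

Run:
```python
from st import *
from fin import *
t=avg("top",4); sd=avg("side",2)
print("top",line("top",t,(288,325,220,238),0.0695)[1],"block -y yaw -84.5")
cv2.imwrite("pics/top11.png",t[:,:,::-1].astype(np.uint8)); cv2.imwrite("pics/side11.png",sd[:,:,::-1].astype(np.uint8))
# bystanders moved? compare with first picture outside arm/shadow
t0=cv2.imread("pics/top0.png").astype(float)[:,:,::-1]
for nm,(u,v) in dict(bottle=(150,175),beaker=(328,163),counter=(147,250),marker=(358,278),marker2=(412,240)).items():
    a=t0[v-22:v+22,u-26:u+26]; b=t[v-22:v+22,u-26:u+26]; g=lambda x: cv2.GaussianBlur(x.mean(2).astype(np.float32),(0,0),1)
    print(nm,cv2.phaseCorrelate(g(a),g(b)),np.abs(g(a)-g(b)).mean().round(1))
```

```text
clock 21.85
qpos [-0.8709, 0.3962, 0.536, 2.0482, -0.287, 0.7693, -0.068]
qd [0.0026, -0.0004, -0.0009, -0.0023, 0.0013, 0.0014, -0.0033]
position [0.4501, 0.1547, 0.3596]
tool_rot [-3.1413, 0.0003, 1.6634]
force [0.0932, 0.213, -0.1134]
moment [-0.01, -0.0166, -0.0294]
grip_width 0.0511
top -85.82977826709163 block -y yaw -84.5
bottle ((0.003295778560854501, 0.4891249576684622), 0.9986660506622291) 0.2
beaker ((-0.0032091100484379353, 0.49141914321843316), 0.9991612876577632) 0.2
counter ((-0.4503730726615274, 7.411667670301007), 0.04067017099984879) 34.4
marker ((-0.0041724813734411725, 0.503533433686222), 1.000394431688658) 0.2
marker2 ((0.012861785204997034, 0.5006021328271011), 0.9994634672570131) 0.2
```

View pics/top11.png

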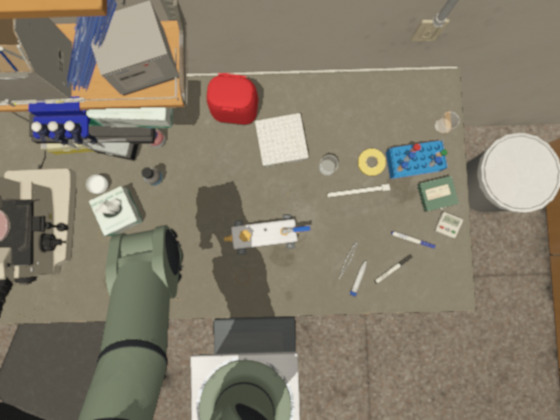

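View pics/side11.png

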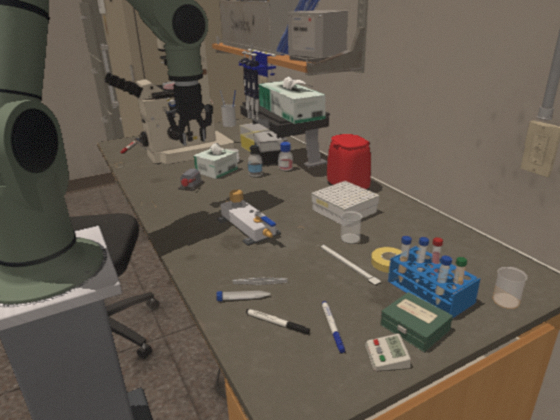

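Run:
```python
from st import *
t0=cv2.imread("pics/side0.png").astype(np.float32).mean(2); t1=cv2.imread("pics/side11.png").astype(np.float32).mean(2)
for nm,(u,v) in dict(counter=(190,181),bottle=(254,162),beaker=(351,228),marker=(243,296),marker2=(333,327)).items():
    a=t0[v-13:v+14,u-13:u+14].copy(); b=t1[v-13:v+14,u-13:u+14].copy(); print(nm,np.round(cv2.phaseCorrelate(a,b)[0],2),np.abs(a-b).mean().round(1))
print(bot.job_done())
```

```text
clock 22.15
qpos [-0.8719, 0.3962, 0.5356, 2.0475, -0.287, 0.7696, -0.0684]
qd [-0.0033, -0.0003, -0.0009, -0.0022, -0.0007, 0.0011, -0.0001]
position [0.4501, 0.1555, 0.3598]
tool_rot [3.1416, -0.0, 1.6646]
force [0.5971, 0.168, -0.437]
moment [-0.0357, -0.0009, 0.0129]
grip_width 0.0515
counter [0.3  0.36] 11.8
bottle [0.38 0.44] 2.4
beaker [0.5 0.4] 2.2
marker [0.42 0.58] 2.2
marker2 [0.56 0.48] 2.3
the job is handed in; nothing more can be done
None
```

The plug is snug and the valve is fully open. I handed the job in at about 22 s, with the arm parked clear and touching nothing.

- **Plug:** I gripped the hex on its flats and turned it clockwise. Run-in drag was about 0.06–0.13 N m, then it jumped to 0.41 N m after about 1.0 rad. I stopped at 1.2 rad with 0.59 N m while turning (0.41 N m at a standstill), inside the 0.45–0.85 N m snug range.
- **Valve:** Only after that, I swung the blue handle 90° until it met the stop, then let go. I pushed it again with the closed fingers as a check. The force rose straight to about 11 N with the handle staying put, so it was already on its stop.
- **A reading that disagreed:** The top picture put the handle about 1.3° short of in line with the block, the same before and after that push. A side-view estimate, taken before the push, said about 3° short. I took these as measurement error because the stop was felt directly.
- **Bystanders:** The bottle, beaker and both markers showed no shift in either view. The tally counter was hidden by the arm in the final top picture. In the side view its position matched the others, though its image changed more (11.8 grey levels against about 2.3), which I put down to the arm's shadow and did not check further.

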